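# Unnest a stack-nest tote, load the lower one and stack them turned

## Task

The two small parts totes are nested, orange end over orange end. Lift the blue tote out and stand it on the bench, put the silver hose fitting into the grey tote, then take the blue tote again and gently stack it on the grey one turned half round, orange end over plain end, so that its feet rest level on the rim lugs and it stays clear of the fitting. Leave the grey tote where it stands, do not drop or slam the blue one onto it, and do not disturb the brass fitting, the stopwatch or the sample cup.

Things in the scene. Friction and masses are not known exactly. Their poses are not given: they have to be found in the camera images.
- tote_grey: Grey open stack-nest tote, 0.4 kg, loose on the bench at any yaw, 116 x 66 x 70 mm. Origin: centre of underside; x along its length to its orange end, z up. Tapered body (base 69 x 43 mm; floor top 4 mm up, 39 mm wide inside) below a vertical collar from 42 to 70 mm up (rim): 116 x 66 mm outside, 109 x 59 mm inside, less the lugs.
- tote_blue: Blue tote, 0.13 to 0.25 kg, same shape and frame as the grey one. Starts nested in it the same way round, underside 28 mm above the grey underside, its collar free from 70 to 98 mm above the bench, about 2 mm of play; lifted straight up 45 mm it is clear. Grip it from above across the 66 mm outside of its collar. Stacked turned half round, its underside is 62 mm above the grey underside.
- tote_grey_mark (a point): Middle of the top edge of the grey tote's orange end wall: 58 mm along x and 70 mm up from its origin.
- tote_blue_mark (a point): Middle of the top edge of the blue tote's orange end wall: 58 mm along x and 70 mm up from its origin.
- tote_grey_lug (a point): Point on top of the one lug at the grey tote's plain end: x = -46, y = 0, 62 mm up. Lugs are 11 mm wide and reach 13 mm in from the collar's end walls. The orange end has two, at y = +15.5 and -15.5 mm. The blue tote has the same lugs.
- tote_blue_foot (a point): Underside of the one foot at the blue tote's orange end: x = 46, y = 0, z = 0 mm. Feet are 9 mm wide, reach to x = 49.5 mm; the plain end has two, at y = +15.5 and -15.5 mm. Stacked, this foot rests on tote_grey_lug and the other two on the two lugs at the grey orange end; about 5 mm of play either way along x; across, keep it centred within 5 mm. The grey tote has the same feet.
- fitting_silver: Silver-grey metal hose fitting standing upright on its thread, 40 g, 43 mm tall: thread 14 mm diameter up to 11 mm, hexagon 21 x 18 mm from 11 to 22 mm, barbed tube 13 mm diameter from 22 to 43 mm (grip it there). Origin: centre of its underside, z up. It stands left or right of the totes.
- fitting_brass: Bystander: taller brass hose fitting, 26 x 22 x 53 mm, standing upright. Origin: centre of underside.
- stopwatch: Bystander: black round stopwatch lying flat, 65 x 58 x 17 mm. Origin: centre of underside.
- sample_cup: Bystander: clear plastic sample cup, 60 mm across, 64 mm tall. Origin: centre of underside.

How it is judged:
By the outcome, as a careful person would: the job done as asked, in the order asked, and still so for the second after the job is handed in, with the robot touching nothing.
It also fails if it takes over 72 s, if anything falls off the work surface, if the arm or the gripper's body presses on something with over 40 N, if the wrist force passes 120 N, or if a joint passes its speed limit or range.

## Robot

A 6-joint arm with a two-finger parallel gripper is mounted at the origin on a cart in front of the work surface, level with it; the furniture and walls round the work are solid. World frame = base frame: x ahead of the robot, y to its left, z up, the work surface at z = 0. Lengths are in m, angles in degrees, forces in N, time in s.
With the tool pointing down it reaches from about 0.375 to 0.9 m from the base axis. Payload 3.1 kg.
Tool frame: the origin (TCP) lies at the very end of the fingers, on their centre line; the grasp point (between the pads) lies 19 mm behind it; z points along the fingers, y is the line along which they close (so a half turn about z gives the same grasp; the last joint's range is limited). The gripper opens to 87 mm and grips with 3 to 60 N. Pads are 19 mm wide; open, the fingers measure 117 mm over their backs; the gripper's body (75 mm by 190 mm) begins 51 mm behind the grasp point.
Start: joints at [66.836, 30.224, 82.088, -0, 67.689, -10.227], TCP at [0.14, 0.609, 0.223] pointing down, gripper open.
Joint ranges: [-176.69, 176.69], [-43.24, 126.21], [12.49, 139.97], [-82, 262], [0, 151.66], [-163.58, 163.58]. Speed limits (degrees/s): [159.86, 159.86, 180, 180, 180, 180].

## Interface

Orientations are given as a 3x3 rotation matrix whose columns are the frame's x, y, z axes.
In Python, from rig import bot, imaging gives the robot as it stands.
- The arm moves only by the tool drive_tool, never from a script. Its argument "deltas" is text: rows parted by semicolons, each of 5 numbers parted by spaces: the finger opening in mm, from 0 to 87, then the shift along the world's x, y, z in mm, then the turn about the world's z in rad. In form: jaw dx dy dz twist; .... A call has 1 to 12 rows; each row is the pose to reach, as a shift and turn from the pose commanded when the call began; what a row does not reach only later rows make up. A row lasts 1/10 s, in which the tool goes at most 50 mm and 8.59 degrees, less where a joint would pass 70% of its speed; a pose out of reach is approached as far as the arm can. A call with a gripper value outside its range is refused whole. The fingers move at their own pace and stop on an object; the grip force is fixed at half the most. Time passes only in rows, so rows that repeat a pose let the fingers close. It gives the time, the measured TCP pose, the force, the opening and the grip force at its end, in the units of the state.
- bot.read_state(): the state, without advancing time (a new reading comes with each control period).
- imaging.capture(name): name is "scene" or "top"; returns the picture (480x640x3 uint8, red, green, blue); there is no depth.
- imaging.camera_model(name): a dict with "fx", "fy", "cx", "cy" (pixels), "dist" ([k1, k2, p1, p2, k3] as OpenCV has them; the pictures are not rectified), "T" (4x4, takes a point from camera to world coordinates). Camera axes: x right, y down, z forward; pixel columns grow to the right and rows downward; lengths in m; the calibration is good to about 2 mm. A picture is of the moment at which its call begins. camera_model takes no time and is no camera call.
- bot.hand_in(): hands the job in; it is judged then, once.
The state is a dict: "time_s": time; "joint_positions": joint angles; "qvel": joint speeds; "tau": joint torques, N m; "position": TCP position; "tcp_rot": TCP orientation; "force": force on the tool from outside, world axes, zero at the start; "moment": the same for the moment, N m; "opening": opening from 0.0 (shut) to 1.0 (fully open); "grasp_force": force on a finger pad.
Only numpy, scipy, OpenCV 4.12 (cv2) and the standard library are available. Lean on these libraries where they do the work, as an engineer would, in place of code of your own. Each camera call takes 0.05 s, during which the arm holds its last target. There are 200 camera calls.

## Working session

There is one attempt and no reset: what is moved stays moved. The work goes in short steps, Python scripts to look and compute and a tool call to move; the robot and the scene stay as the last step left them, time stands still between calls to the robot, and variables do not carry over. Pictures are saved under pics/ and viewed, at most 11 in all, crops included, and the job is handed in when it is done.

Besides the shell and the picture viewer there is one more tool, called after "Request:" as a command line: name --argument value ..., lists and objects as JSON in quotes. drive_tool: Moves the arm, as the interface text tells. Its arguments: {"type":"object","properties":{"deltas":{"type":"string"}},"required":["deltas"]}

```bash
mkdir -p pics
cat > h.py <<'E'
import numpy as np, cv2
from rig import bot, imaging
def ray(cam,uv):
    m=imaging.camera_model(cam);K=np.array([[m["fx"],0,m["cx"]],[0,m["fy"],m["cy"]],[0,0,1.]])
    p=cv2.undistortPoints(np.array(uv,float).reshape(-1,1,2),K,np.array(m["dist"]))[:,0]
    T=np.array(m["T"]);d=np.c_[p,np.ones(len(p))]@T[:3,:3].T
    return T[:3,3],d
def onz(cam,uv,z):
    o,d=ray(cam,uv);return o+d*((z-o[2])/d[:,2])[:,None]
def snap(cam,name):
    i=imaging.capture(cam);cv2.imwrite(f"pics/{name}.png",i[:,:,::-1]);return i
E
python3 - <<'E'
from h import *
for c in("scene","top"):
    snap(c,c+"0");print(c,np.round(imaging.camera_model(c)["T"],3))
s=bot.read_state();print(s["time_s"],s["position"],s["tcp_rot"])
E
```

```text
scene [[ 0.833 -0.241  0.498 -0.189]
 [-0.553 -0.378  0.742 -1.042]
 [ 0.009 -0.894 -0.449  0.727]
 [ 0.     0.     0.     1.   ]]
top [[-0.003 -0.997  0.083  0.412]
 [-1.     0.004  0.01  -0.006]
 [-0.01  -0.083 -0.996  1.235]
 [ 0.     0.     0.     1.   ]]
0.1 [0.13965546 0.608518   0.22166399] [[-9.74611476e-01  2.23901619e-01 -7.31772654e-04]
 [ 2.23902609e-01  9.74609809e-01 -1.82815338e-03]
 [ 3.03866304e-04 -1.94558507e-03 -9.99998061e-01]]
```

View pics/top0.png

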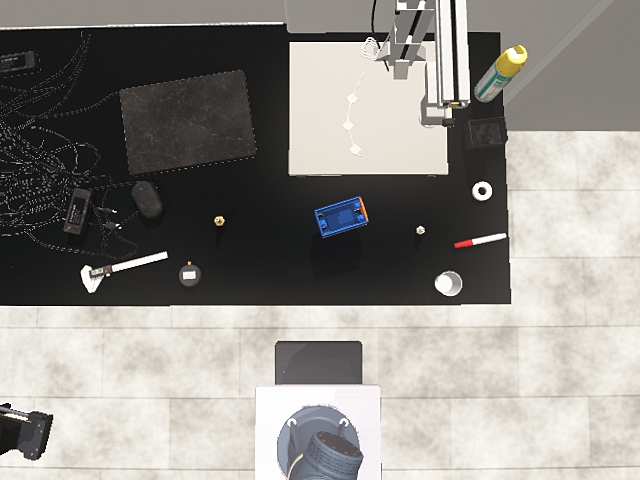

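View pics/scene0.png

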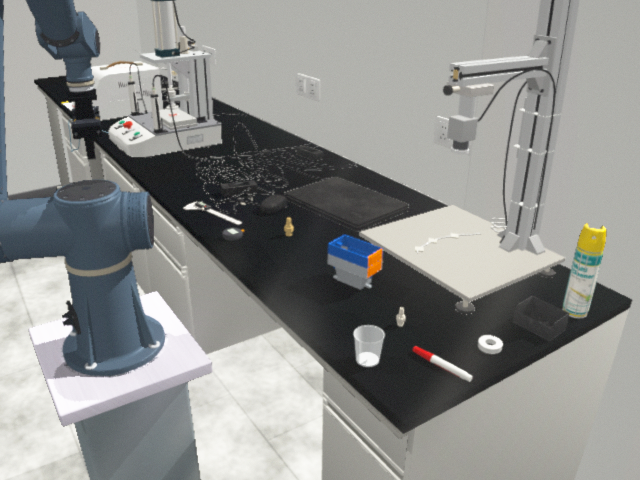

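The top view shows the blue-in-grey stack at (342,217), with its orange end to the right at (364,209). The silver fitting is at (420,230), brass at (219,221), the stopwatch at (190,273) and the cup at (448,284). The scene view agrees: tote at (355,258), silver at (401,317).

```bash
cat >> h.py <<'E'
def masks(i):
    h=cv2.cvtColor(i,cv2.COLOR_RGB2HSV)
    return cv2.inRange(h,(100,110,50),(125,255,255)),cv2.inRange(h,(5,150,120),(20,255,255))
def tote(i,z,win=(260,150,430,280),cam="top",both=True):
    b,o=masks(i);w=np.zeros_like(b);w[win[1]:win[3],win[0]:win[2]]=255
    m=((b|o) if both else b)&w;o=o&w
    y,x=np.nonzero(m);P=onz(cam,np.c_[x,y],z)[:,:2]
    y,x=np.nonzero(o);O=onz(cam,np.c_[x,y],z)[:,:2].mean(0)
    r=cv2.minAreaRect((P*1000).astype(np.float32))
    bx=cv2.boxPoints(r);e=[bx[1]-bx[0],bx[2]-bx[1]];e=max(e,key=np.linalg.norm)
    c=np.array(r[0]);e=e*np.sign(e@(O*1000-c))
    return c,np.array(r[1]),np.degrees(np.arctan2(e[1],e[0])),O*1000
E
python3 - <<'E'
from h import *
i=cv2.imread("pics/top0.png")[:,:,::-1].copy()
print(tote(i,.098))
t=i[215:245,405:435];print(t.max(2)[5:27,8:24])
s=cv2.imread("pics/scene0.png")[:,:,::-1].copy();print(s[300:330,392:410].max(2))
for n,uv,z in(("brass",(219,221),.05),("sw",(190,273),.017),("cup",(448,284),.04),("pad edge",(342,175),0.02),("silver",(420,230),.03)):print(n,onz("top",[uv],z).round(3))
m=imaging.camera_model("top");print(m["fx"])
c=np.vstack([i[190:245,305:378],s[228:283,320:393]])
cv2.imwrite("pics/c0.png",cv2.resize(c,None,fx=5,fy=5,interpolation=2)[:,:,::-1])
E
```

```text
(array([571.12225342, -57.15874481]), array([ 69.73805237, 119.22345734]), np.float64(-72.55239153936375), array([ 588.7027545 , -109.65681079]))
[[ 34  35  34  33  33  33  34  35  35  33  34  35  33  34  34  34]
 [ 33  33  34  33  33  34  33  34  33  34  33  36  36  34  33  34]
 [ 33  33  35  34  33  32  34  34  33  32  34  34  35  35  32  32]
 [ 33  33  33  34  32  34  33  32  32  34  34  33  29  33  32  32]
 [ 34  33  33  34  30  30  25  25  26  29  30  32  33  33  31  32]
 [ 33  33  31  32  29  19  49  64  35  15  25  30  30  34  34  33]
 [ 35  33  31  25  15  27 205 248 177  71  20  23  29  32  31  32]
 [ 32  32  23  26  93 182 255 255 255 255 109  30  24  30  33  33]
 [ 30  30  20  95 255 255 249 234 247 255 248 125  16  28  32  35]
 [ 33  30  18 134 250 242 167 191 239 194 205 166  11  29  34  33]
 [ 32  27  17  89 232 251 192 138 236 255 255 138  10  29  31  34]
 [ 32  30  21  93 217 212 164 155 138 174 255 250  12  29  33  34]
 [ 30  31  22 105 194 204 181 184 198 255 253  88  19  30  34  34]
 [ 32  31  24  25  63 139 199 220 215 126   6  16  27  32  34  34]
 [ 32  31  26  2
[... 2238 characters left out ...]
44  41]
 [ 37  36  41  43  58 129 166 158 159 157 169 169  76  41  40  41  43  41]
 [ 34  36  37  38  50 115 167 163 166 164 186 129  58  42  36  39  40  39]
 [ 34  32  33  36  40  79 128 154 163 175 159  83  44  41  40  38  42  44]
 [ 35  34  33  30  33  43  71 102 110 121  99  50  43  37  36  38  36  39]
 [ 38  33  32  33  34  30  41  50  55  52  49  41  39  39  39  38  38  37]
 [ 36  31  32  35  35  41  37  39  41  40  37  41  42  36  42  41  35  41]
 [ 34  36  38  39  41  45  38  40  41  42  39  45  42  38  40  42  37  42]]
brass [[0.566 0.247 0.05 ]]
sw [[0.436 0.327 0.017]]
cup [[ 0.406 -0.325  0.04 ]]
pad edge [[ 0.688 -0.064  0.02 ]]
silver [[ 0.543 -0.26   0.03 ]]
477.24430066795355
```

View pics/c0.png

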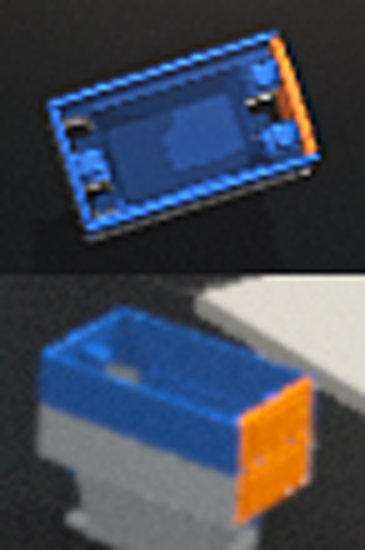

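The crop shows the blue rim clean, orange end to the right and slightly up. In the scene view its collar sits on the grey collar, so the fingers have to grip above 70 mm.

Request:
drive_tool --deltas "87 433 -666 -40 -1.04;87 433 -666 -40 -1.04;87 433 -666 -40 -1.04;87 433 -666 -40 -1.04;87 433 -666 -40 -1.04;87 433 -666 -40 -1.04;87 433 -666 -40 -1.04;87 433 -666 -40 -1.04;87 433 -666 -40 -1.04;87 433 -666 -40 -1.04;87 433 -666 -40 -1.04;87 433 -666 -40 -1.04"

```text
time_s: 1.3
position: [0.4671, 0.1048, 0.1921]
tcp_rot: [[-0.3, 0.954, -0.0], [0.954, 0.3, 0.0], [0.0, -0.0, -1.0]]
force: [0.5, 0.3, -1.0]
opening: 1.0
grasp_force: 0.0
```

Run:
```python
from h import *
from scipy.optimize import least_squares
i=cv2.imread("pics/top0.png")[:,:,::-1].max(2);s=cv2.imread("pics/scene0.png")[:,:,::-1].max(2)
def cen(g,x0,y0,x1,y1):
    y,x=np.nonzero(g[y0:y1,x0:x1]>100);return x.mean()+x0,y.mean()+y0,len(x)
a=cen(i,410,220,430,240);t=cen(s,395,306,410,312);h=cen(s,394,314,408,321);print(a,t,h)
print("top z.02",onz("top",[a[:2]],.02).round(4));print("scene tube",onz("scene",[t[:2]],.038).round(4),"hex",onz("scene",[h[:2]],.0165).round(4))
```

```text
(np.float64(420.2), np.float64(229.70909090909092), 55) (np.float64(401.2), np.float64(309.12), 25) (np.float64(400.56716417910445), np.float64(317.04477611940297), 67)
top z.02 [[ 0.5451 -0.2627  0.02  ]]
scene tube [[ 0.5497 -0.2614  0.038 ]] hex [[ 0.5509 -0.2603  0.0165]]
```

Request:
drive_tool --deltas "87 106 -165 -10 0;87 106 -165 -10 0;87 106 -165 -10 0;87 106 -165 -10 0;87 106 -165 -60 0;87 106 -165 -60 0"

```text
time_s: 1.9
position: [0.5683, -0.0586, 0.1261]
tcp_rot: [[-0.298, 0.955, -0.014], [0.955, 0.298, 0.004], [0.008, -0.012, -1.0]]
force: [-1.6, 0.8, -0.3]
opening: 0.999
grasp_force: 0.0
```

Run:
```python
from h import *
s=bot.read_state();print(s["position"],s["joint_positions"])
i=snap("top","top1");t=snap("scene","scene1")
c=np.vstack([i[180:260,290:400],t[215:295,300:410]])
cv2.imwrite("pics/c1.png",cv2.resize(c,None,fx=3.5,fy=3.5,interpolation=2)[:,:,::-1])
```

```text
[ 0.56827787 -0.0586219   0.12610427] [-1.70921051e+01  3.37700749e+01  9.43230910e+01 -2.59544526e-03
  5.27164644e+01 -3.44076330e+01]
```

View pics/c1.png

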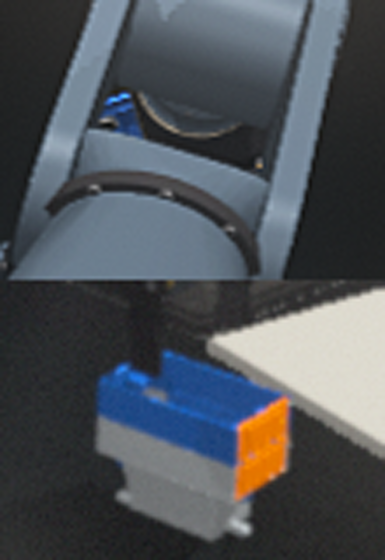

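The top view is hidden by the arm. In the scene crop the tote is undisturbed and one dark finger shows near (342,240). I'll check where the finger tips should project.

Run:
```python
from h import *
s=bot.read_state();p=np.array(s["position"]);R=np.array(s["tcp_rot"]);print(p.round(4),s["time_s"])
m=imaging.camera_model("scene");T=np.linalg.inv(np.array(m["T"]));K=np.array([[m["fx"],0,m["cx"]],[0,m["fy"],m["cy"]],[0,0,1.]])
pts=np.array([p+R[:,1]*k for k in(-.05,0,.05)]+[[.5725,-.058,.098]])
print(cv2.projectPoints(pts,cv2.Rodrigues(T[:3,:3])[0],T[:3,3],K,np.array(m["dist"]))[0][:,0].round(1))
i=cv2.imread("pics/scene1.png");cv2.imwrite("pics/c2.png",cv2.resize(cv2.convertScaleAbs(i[150:300,270:430],alpha=2.2),None,fx=4,fy=4,interpolation=2))
```

```text
[ 0.5709 -0.0577  0.1311] 2.0
[[341.5 240.5]
 [354.3 233.3]
 [366.4 226.5]
 [354.4 245.8]]
```

View pics/c2.png

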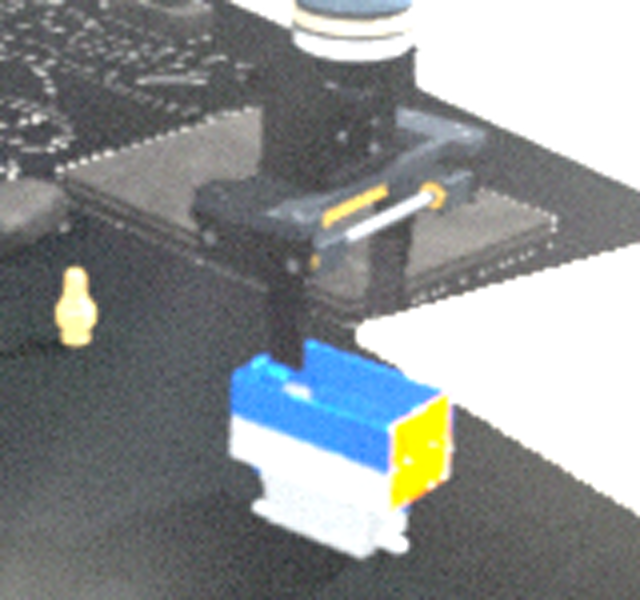

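The brightened crop shows the two fingers straddling the collar at (341,240) and (367,226), as projected. I'll descend and close.

Request:
drive_tool --deltas "87 1 0 -25 0;87 1 0 -45 0;87 1 0 -56 0;87 1 0 -56 0;70 1 0 -56 0;62 1 0 -56 0;62 1 0 -56 0;62 1 0 -56 0;60 1 0 -56 0;60 1 0 -56 0;60 1 0 -56 0"

```text
time_s: 3.1
position: [0.5738, -0.0584, 0.0772]
tcp_rot: [[-0.3, 0.954, 0.001], [0.954, 0.3, -0.0], [-0.001, 0.001, -1.0]]
force: [-1.9, -0.4, 6.2]
opening: 0.754
grasp_force: 30.0
```

Request:
drive_tool --deltas "60 0 0 8 0;60 0 0 16 0;60 0 0 26 0;60 0 0 40 0;60 0 0 60 0;60 0 0 80 0;60 0 0 80 0;60 0 0 80 0"

```text
time_s: 3.9
position: [0.5736, -0.0583, 0.1567]
tcp_rot: [[-0.3, 0.954, 0.001], [0.954, 0.3, -0.0], [-0.001, 0.001, -1.0]]
force: [-1.5, 0.3, -2.3]
opening: 0.756
grasp_force: 30.0
```

Run:
```python
from h import *
t=snap("scene","scene2")
cv2.imwrite("pics/c3.png",cv2.resize(t[190:300,290:420],None,fx=3,fy=3,interpolation=2)[:,:,::-1])
```

```text
(no output)
```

View pics/c3.png

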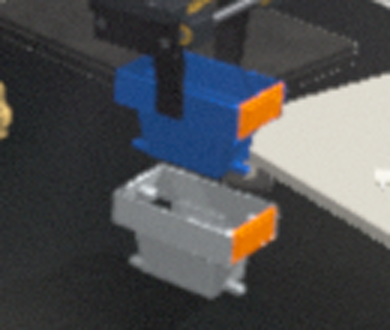

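Blue is lifted level and clear of the grey tote, which still stands in place. Next I'll carry it left, turn it -90° and stand it down.

Request:
drive_tool --deltas "60 -24 165 0 -1.571;60 -24 165 0 -1.571;60 -24 165 0 -1.571;60 -24 165 0 -1.571;60 -24 165 0 -1.571;60 -24 165 0 -1.571;60 -24 165 0 -1.571;60 -24 165 0 -1.571;60 -24 165 0 -1.571;60 -24 165 0 -1.571;60 -24 165 0 -1.571;60 -24 165 0 -1.571"

```text
time_s: 5.15
position: [0.5485, 0.1067, 0.155]
tcp_rot: [[0.954, 0.3, -0.003], [0.3, -0.954, 0.0], [-0.003, -0.001, -1.0]]
force: [-0.3, -1.1, -1.5]
opening: 0.753
grasp_force: 30.0
```

Request:
drive_tool --deltas "60 0 0 -30 0;60 0 0 -60 0;60 0 0 -85 0;60 0 0 -98 0;60 0 0 -102 0;60 0 0 -105 0;60 0 0 -107 0;60 0 0 -108 0;60 0 0 -108 0"

```text
time_s: 6.05
position: [0.5503, 0.1068, 0.0493]
tcp_rot: [[0.954, 0.3, 0.002], [0.3, -0.954, -0.0], [0.002, 0.001, -1.0]]
force: [0.1, 0.7, -0.7]
opening: 0.756
grasp_force: 30.0
```

Request:
drive_tool --deltas "75 0 0 -1 0;80 0 0 -1 0;80 0 0 -1 0;80 0 0 30 0;80 0 0 70 0;60 0 -50 110 0.15;50 0 -100 110 0.3;40 0 -150 110 0.45;40 0 -200 110 0.6;40 0 -250 110 0.75;40 0 -300 110 0.9;40 0 -350 110 1.05"

```text
time_s: 7.25
position: [0.5493, -0.2135, 0.1585]
tcp_rot: [[0.267, 0.964, 0.0], [0.964, -0.267, 0.0], [0.0, 0.0, -1.0]]
force: [0.9, 0.4, -0.5]
opening: 0.471
grasp_force: 0.0
```

Run:
```python
from h import *
i=snap("top","top2")
print(bot.read_state()["position"])
c=np.hstack([i[170:270,270:370],i[170:270,370:470]]);cv2.imwrite("pics/c4.png",cv2.resize(c,None,fx=4,fy=4,interpolation=2)[:,:,::-1])
```

```text
[ 0.55075545 -0.22285927  0.15895385]
```

View pics/c4.png

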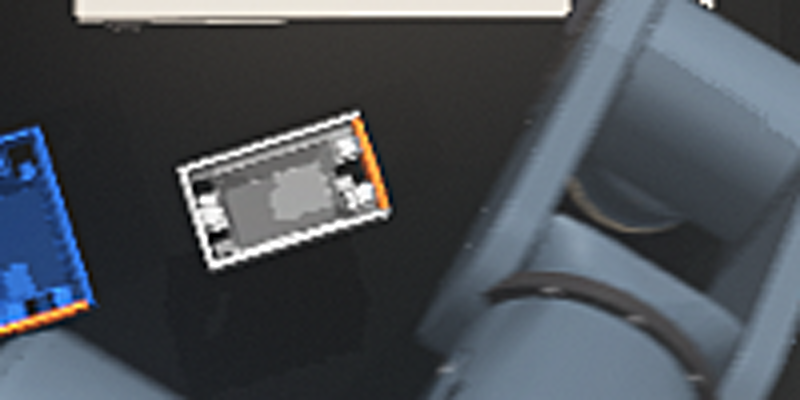

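The top view shows the empty grey rim with corners near (315,212), (360,198), (367,223) and (323,237), and blue standing well clear to the left. Now I'll pick the silver fitting and measure grey from this same picture.

Request:
drive_tool --deltas "40 -2 -18 0 0.15;40 -2 -18 0 0.3;40 -2 -18 -50 0.45;40 -2 -18 -90 0.45;40 -2 -18 -115 0.45;40 -2 -18 -131 0.45;40 -2 -18 -131 0.45;20 -2 -18 -131 0.45;10 -2 -18 -131 0.45;10 -2 -18 -131 0.45;10 -2 -18 -131 0.45;10 -2 -18 -131 0.45"

```text
time_s: 8.5
position: [0.548, -0.23, 0.0281]
tcp_rot: [[-0.173, 0.985, 0.001], [0.985, 0.173, -0.001], [-0.001, 0.001, -1.0]]
force: [-1.4, 0.3, -0.5]
opening: 0.136
grasp_force: 0.0
```

```bash
cat >> h.py <<'E'
def grey(i):
    h=cv2.cvtColor(i,cv2.COLOR_RGB2HSV);w=np.zeros(i.shape[:2],np.uint8);w[192:242,308:375]=255
    m=(cv2.inRange(i,(130,)*3,(255,)*3)|masks(i)[1])&w
    c=np.vstack(cv2.findContours(m,0,2)[0])
    P=onz("top",c[:,0],.070)[:,:2]*1000
    r=cv2.minAreaRect(P.astype(np.float32));return r
E
python3 - <<'E'
from h import *
i=cv2.imread("pics/top2.png")[:,:,::-1].copy()
print(grey(i))
C=np.array([(180,168),(358,113),(387,213),(212,268)])/4+[270,170]-.4
P=onz("top",C,.07)*1000;print(P.round(1),P.mean(0))
b=tote(i,.07,(200,150,310,290));print(b)
E
```

```text
((570.9652709960938, -57.57124328613281), (68.8631820678711, 118.48993682861328), 17.366302490234375)
[[ 585.5    6.8   70. ]
 [ 619.2 -103.1   70. ]
 [ 557.  -120.2   70. ]
 [ 523.5  -12.7   70. ]] [571.31738795 -57.30184855  70.        ]
(array([545.64355469, 107.78665161]), array([123.25778198,  68.89176941]), np.float64(-162.4813068729806), array([492.34499415,  90.54039424]))
```

The fingers closed on nothing: the last row of the previous call had not been reached, so y is 31 mm short. I'll go up, shift over and take it again.

Request:
drive_tool --deltas "30 0 0 40 0;40 0 0 60 0;40 0 -31 60 0;40 0 -31 60 0;40 0 -31 30 0;40 0 -31 15 0;40 0 -31 15 0"

```text
time_s: 9.2
position: [0.5455, -0.259, 0.0397]
tcp_rot: [[-0.173, 0.985, -0.005], [0.985, 0.173, 0.004], [0.005, -0.005, -1.0]]
force: [-0.9, -0.3, -0.2]
opening: 0.458
grasp_force: 0.0
```

Run:
```python
from h import *
t=snap("scene","scene3");print(bot.read_state()["position"])
cv2.imwrite("pics/c5.png",cv2.resize(cv2.convertScaleAbs(t[260:340,350:450],alpha=1.8),None,fx=5,fy=5,interpolation=2)[:,:,::-1])
```

```text
[ 0.54646385 -0.25961954  0.04095722]
```

View pics/c5.png

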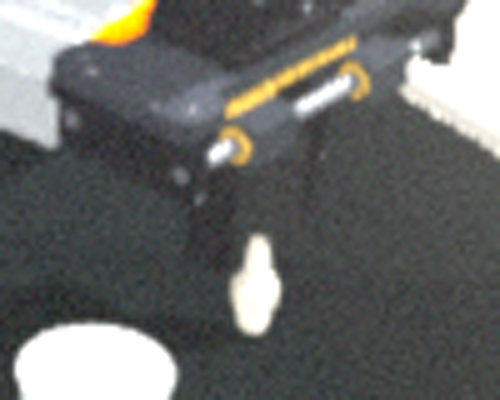

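The silver fitting stands untouched at (401,317) between the two fingers, so I can descend and close.

Request:
drive_tool --deltas "40 1 -1 -13 0;40 1 -1 -15 0;20 1 -1 -15 0;10 1 -1 -15 0;8 1 -1 -15 0;8 1 -1 -15 0;8 1 -1 -15 0;8 1 -1 -15 0"

```text
time_s: 10.05
position: [0.5488, -0.2619, 0.0277]
tcp_rot: [[-0.173, 0.985, 0.0], [0.985, 0.173, -0.0], [-0.0, 0.0, -1.0]]
force: [-1.3, 0.1, 1.1]
opening: 0.142
grasp_force: 29.9
```

Request:
drive_tool --deltas "8 0 0 30 0;8 0 0 70 0;8 0 0 100 0.15;8 24 204 100 1.7;8 24 204 100 1.7;8 24 204 100 1.7;8 24 204 100 1.7;8 24 204 100 1.7;8 24 204 100 1.7;8 24 204 100 1.7;8 24 204 100 1.7;8 24 204 100 1.7"

```text
time_s: 11.25
position: [0.5725, -0.0575, 0.1273]
tcp_rot: [[-0.994, -0.109, -0.0], [-0.109, 0.994, 0.0], [0.0, 0.0, -1.0]]
force: [0.3, -0.7, -0.3]
opening: 0.137
grasp_force: 29.9
```

Request:
drive_tool --deltas "8 0 0 0 0.25;8 0 0 0 0.25;8 0 0 0 0.25"

```text
time_s: 11.55
position: [0.5725, -0.0577, 0.1273]
tcp_rot: [[-0.938, -0.346, -0.0], [-0.346, 0.938, 0.0], [0.0, 0.0, -1.0]]
force: [0.2, 0.0, -0.6]
opening: 0.137
grasp_force: 29.9
```

Request:
drive_tool --deltas "8 0 0 -40 -0.05;8 0 0 -70 -0.05;8 0 0 -85 -0.05;8 0 0 -91 -0.05;8 0 0 -94 -0.05;8 0 0 -95 -0.05;8 0 0 -95 -0.05;8 0 0 -95 -0.05"

```text
time_s: 12.35
position: [0.5733, -0.058, 0.0333]
tcp_rot: [[-0.954, -0.298, 0.002], [-0.298, 0.954, -0.001], [-0.002, -0.001, -1.0]]
force: [-0.2, -0.2, -1.1]
opening: 0.141
grasp_force: 29.9
```

Request:
drive_tool --deltas "8 0 0 -1 0;8 0 0 -2 0;8 0 0 -2 0;14 0 0 -2 0;20 0 0 -2 0;24 0 0 -2 0;24 0 0 -2 0"

```text
time_s: 13.05
position: [0.5724, -0.0577, 0.0301]
tcp_rot: [[-0.954, -0.298, -0.001], [-0.298, 0.954, 0.0], [0.0, 0.0, -1.0]]
force: [-0.4, -1.0, -0.8]
opening: 0.261
grasp_force: 0.0
```

Request:
drive_tool --deltas "24 0 0 20 0;24 0 0 50 0;24 0 0 100 0;50 0 50 125 0;80 -10 100 125 0;80 -23 165 125 0;80 -23 165 125 0;80 -23 165 125 0"

```text
time_s: 13.85
position: [0.548, 0.1104, 0.1552]
tcp_rot: [[-0.953, -0.303, -0.001], [-0.303, 0.953, 0.001], [0.001, 0.001, -1.0]]
force: [-0.1, 0.3, -0.1]
opening: 0.646
grasp_force: 0.0
```

Run:
```python
from h import *
i=snap("top","top3");t=snap("scene","scene4");s=bot.read_state();print(s["position"],s["time_s"])
c=np.hstack([i[170:270,300:400],t[210:310,310:410]]);cv2.imwrite("pics/c6.png",cv2.resize(c,None,fx=4,fy=4,interpolation=2)[:,:,::-1])
print(grey(i))
```

```text
[0.5495709  0.10738605 0.15521097] 13.95
((571.9612426757812, -57.259765625), (66.77606201171875, 118.48993682861328), 17.366304397583008)
```

View pics/c6.png

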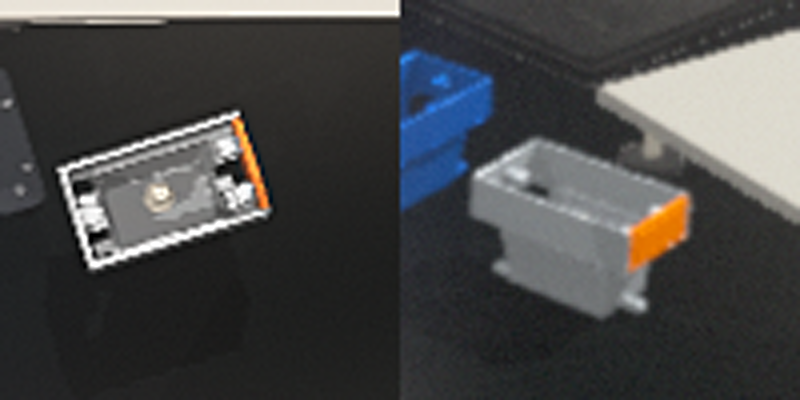

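The silver fitting stands upright mid-floor in the grey tote, at top-view pixel (340,218). Grey has not moved: centre about (572,-57.5), yaw 17.4. Now I'll regrasp blue.

Request:
drive_tool --deltas "87 0 0 0 0;87 0 0 -40 0;87 0 0 -80 0;87 0 0 -100 0;87 0 0 -106 0;80 0 0 -106 0;65 0 0 -106 0;60 0 0 -106 0;60 0 0 -106 0;60 0 0 -106 0;60 0 0 -106 0;60 0 0 -106 0"

```text
time_s: 15.15
position: [0.5507, 0.1071, 0.0506]
tcp_rot: [[-0.954, -0.299, 0.003], [-0.299, 0.954, -0.0], [-0.002, -0.001, -1.0]]
force: [-0.7, -0.8, 6.0]
opening: 0.753
grasp_force: 30.0
```

Request:
drive_tool --deltas "60 0 0 15 0;60 0 0 45 0;60 0 0 85 0;60 0 0 110 0;60 0 0 110 0;60 0 -20 110 -0.15;60 0 -40 110 -0.3;60 5 -60 110 -0.45;60 10 -80 110 -0.6;60 10 -100 110 -0.75;60 15 -120 110 -0.9;60 15 -135 110 -1.05"

```text
time_s: 16.35
position: [0.5641, -0.0287, 0.1575]
tcp_rot: [[-0.729, 0.684, -0.002], [0.684, 0.729, 0.0], [0.002, -0.001, -1.0]]
force: [1.0, 1.0, -1.8]
opening: 0.757
grasp_force: 30.0
```

Request:
drive_tool --deltas "60 7 -30 0 -0.15;60 7 -30 0 -0.3;60 7 -30 0 -0.45;60 7 -30 0 -0.52;60 7 -30 0 -0.52;60 7 -30 0 -0.52;60 7 -30 0 -0.52"

```text
time_s: 17.05
position: [0.5712, -0.0575, 0.1587]
tcp_rot: [[-0.3, 0.954, -0.001], [0.954, 0.3, 0.0], [0.001, -0.001, -1.0]]
force: [0.0, 0.1, -1.6]
opening: 0.754
grasp_force: 30.0
```

Run:
```python
from h import *
t=snap("scene","scene5");s=bot.read_state();print(s["position"],s["tcp_rot"][:2,1] if hasattr(s["tcp_rot"],"shape") else s["tcp_rot"],s["force"])
cv2.imwrite("pics/c7.png",cv2.resize(t[170:300,280:430],None,fx=4,fy=4,interpolation=2)[:,:,::-1])
```

```text
[ 0.57136295 -0.05756567  0.15886568] [0.95387157 0.30021401] [-0.12174754 -0.4788227  -1.77704354]
```

View pics/c7.png

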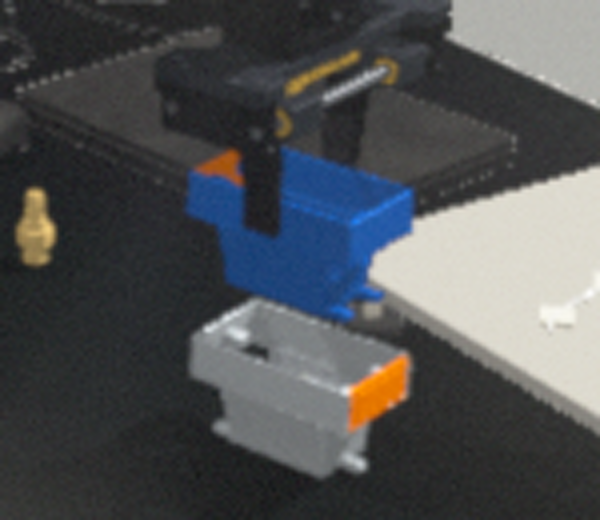

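Blue hangs level over grey with its orange end over the plain end, and the two line up. I'll lower it gently.

Request:
drive_tool --deltas "60 1 0 -10 0;60 1 0 -20 0;60 1 0 -29 0;60 1 0 -35 0;60 1 0 -39 0;60 1 0 -41 0;60 1 0 -42 0;60 1 0 -43 0;60 1 0 -44 0;60 1 0 -44 0;60 1 0 -44 0"

```text
time_s: 18.2
position: [0.5728, -0.0578, 0.1155]
tcp_rot: [[-0.299, 0.954, 0.0], [0.954, 0.299, -0.0], [-0.0, 0.0, -1.0]]
force: [0.6, -0.3, -1.1]
opening: 0.756
grasp_force: 30.0
```

Request:
drive_tool --deltas "60 0 0 -0.5 0;60 0 0 -1 0;60 0 0 -1.5 0;60 0 0 -1.5 0;60 0 0 -1.5 0"

```text
time_s: 18.7
position: [0.5727, -0.0578, 0.1138]
tcp_rot: [[-0.299, 0.954, -0.0], [0.954, 0.299, 0.0], [0.0, -0.0, -1.0]]
force: [0.4, 0.1, -2.6]
opening: 0.759
grasp_force: 30.0
```

Request:
drive_tool --deltas "60 0 0 -0.5 0;60 0 0 -1 0;60 0 0 -1.4 0;60 0 0 -1.4 0;60 0 0 -1.4 0"

```text
time_s: 19.2
position: [0.5727, -0.0578, 0.1127]
tcp_rot: [[-0.299, 0.954, 0.0], [0.954, 0.299, -0.0], [-0.0, 0.0, -1.0]]
force: [-0.5, 1.0, 1.2]
opening: 0.755
grasp_force: 30.0
```

Request:
drive_tool --deltas "60 0 0 -0.4 0;60 0 0 -0.8 0;60 0 0 -0.8 0;60 0 0 -0.8 0"

```text
time_s: 19.6
position: [0.5727, -0.0578, 0.1126]
tcp_rot: [[-0.299, 0.954, 0.0], [0.954, 0.299, -0.0], [-0.0, 0.0, -1.0]]
force: [-1.6, 1.0, 5.0]
opening: 0.756
grasp_force: 30.0
```

It is seated at exactly the predicted height (tip 112.6 mm) with 5 N of contact. I'll release and retreat.

Request:
drive_tool --deltas "66 0 0 0 0;72 0 0 0 0;80 0 0 0 0;80 0 0 0 0;80 0 0 15 0;80 0 0 40 0;80 0 0 80 0;80 0 0 120 0;80 -20 50 120 0;80 -40 100 120 0;80 -60 150 120 0;80 -60 200 120 0"

```text
time_s: 20.8
position: [0.5108, 0.1325, 0.2315]
tcp_rot: [[-0.298, 0.955, -0.002], [0.955, 0.298, -0.0], [0.0, -0.002, -1.0]]
force: [0.3, -0.2, 0.9]
opening: 0.918
grasp_force: 0.0
```

Run:
```python
from h import *
i=snap("top","top4");t=snap("scene","scene6");s=bot.read_state();print(s["time_s"],s["position"])
c=np.hstack([i[170:270,290:390],t[200:300,300:400]]);cv2.imwrite("pics/c8.png",cv2.resize(c,None,fx=4,fy=4,interpolation=2)[:,:,::-1])
print(tote(i,.132))
```

```text
20.9 [0.51156847 0.13672665 0.23169508]
(array([569.96569824, -53.95455933]), array([ 68.78636169, 118.33540344]), np.float64(107.45251599898033), array([562.18620304, -30.4634017 ]))
```

View pics/c8.png

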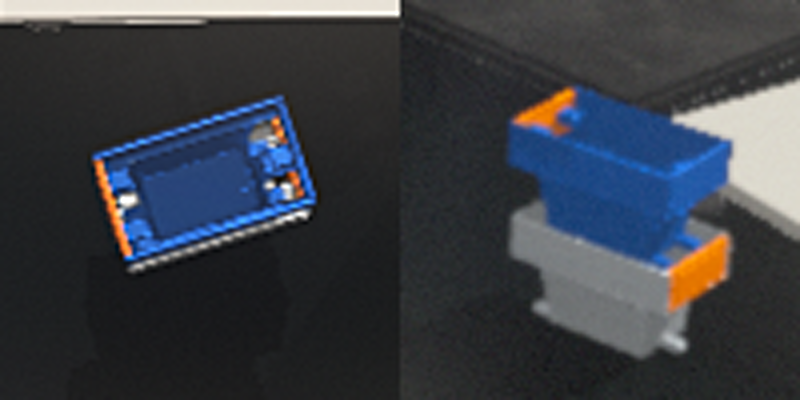

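Blue stands level on grey, turned half round: yaw 107.5° against -72.5°, with its orange end over the plain end and the rims aligned. The gripper is clear.

```bash
python3 -c "
from rig import bot;print(bot.hand_in())"
```

```text
the job is handed in; nothing more can be done
None
```

The job is handed in: the silver fitting stands upright in the grey tote, and the blue tote sits level on the grey one, turned half round and about 3–4 mm off centre lengthwise, within the 5 mm play. The grey tote did not move before the final stacking, and it took about 21 s; my first try at the fitting closed on empty air, and I did not check the bystanders again at the end.

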